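Shim the hanging foot of a rocking mitad

ROBOT

A 6-joint arm with a two-finger parallel gripper is mounted at the origin on the work surface. World frame = base frame: x ahead of the robot, y to its left, z up, the work surface at z = 0. Lengths are in m, angles in rad, forces in N, time in s.
With the tool pointing down it reaches from about 0.4 to 0.825 m from the base axis. Payload 7 kg.
Tool frame: the origin (TCP) lies on the front face of the gripper's body, between the roots of the fingers; the fingertips stand 66 mm ahead of it and the grasp point (between the pads) lies 47 mm ahead of it; z points along the fingers, y is the line along which they close (so a half turn about z gives the same grasp; the last joint's range is limited). The gripper opens to 88 mm and grips with 3 to 60 N. Pads are 19 mm wide; open, the fingers measure 130 mm over their backs; the gripper's body (78 mm by 193 mm) begins 47 mm behind the grasp point.
Start: joints at [1.414, 0.359, 0.012, 0, -1.224, -0.288], TCP at [0.29, 0.609, 0.292] pointing down, gripper open.
Joint ranges: [-3.07, 3.07], [-1.43, 2.12], [-1.02, 1.25], [-3.03, 1.67], [-3.05, -0], [-3.03, 3.03]. Speed limits (rad/s): [2.39, 2.39, 3.01, 3.14, 3.14, 3.14].

INTERFACE

Orientations are given as a rotation vector (axis times angle).
In Python, from rig import bot gives the robot as it stands.
- The arm moves only by the shell command python3 -m crank 'ROWS' [FORCE]. ROWS is JSON, one flat list of numbers, 5 for each row, row after row: the closure, from 0 (fully open) to 1 (shut), then the shift along the world's x, y, z in units of 30 mm (1.0 is 30 mm), then the turn about the world's z in units of 5 degrees (1.0 is 5 degrees). A call has 1 to 12 rows; each row shifts and turns the commanded pose from where the row before left it; what a row does not reach is not made up. A row lasts 1/12 s, in which the tool goes at most 41.7 mm and 7.16 degrees, less where a joint would pass 70% of its speed; a pose out of reach is approached as far as the arm can. A call is refused whole if a number of a shift passes 1 or a number of a turn 1, either way. A call with a gripper value outside its range is refused whole. The fingers move at their own pace and stop on an object; FORCE is the grip in N (left out, the last holds). Time passes only in rows, so rows that do not move let the fingers close. It gives the time, the measured TCP pose, the force, the opening and the grip force at its end, in the units of the state.
- bot.observe(): the state, without advancing time (a new reading comes with each control period).
- bot.snapshot(name): name is "scene" or "side" or "wrist"; returns the picture (384x512x3 uint8, blue, green, red); there is no depth.
- bot.calibration(name): a dict with "mtx" (3x3 intrinsics, pixels), "world_from_camera" (4x4, takes a point from camera to world coordinates). Camera axes: x right, y down, z forward; pixel columns grow to the right and rows downward; lengths in m; the calibration is good to about 2 mm. A picture is of the moment at which its call begins: read the wrist's pose just before it. calibration takes no time and is no camera call; for the wrist camera it gives the pose at the moment of the call.
- bot.finish_job(): hands the job in; it is judged then, once.
The state is a dict: "clock": time; "joints": joint angles; "dq": joint speeds; "joint_efforts": joint torques, N m; "tool_pos": TCP position; "tool_rot": TCP orientation; "force": force on the tool from outside, world axes, zero at the start; "wrist_torque": the same for the moment, N m; "grip_width": finger opening in m; "grasp_force": force on a finger pad.
Only numpy, scipy, OpenCV 4.12 (cv2) and the standard library are available. Lean on these libraries where they do the work, as an engineer would, in place of code of your own. Each camera call takes 0.05 s, during which the arm holds its last target. There are 200 camera calls.

TASK

The mitad rocks because one of its four rubber feet hangs clear of the paving tile below it: slide the flat wooden packer onto the tile and centre it under that foot, lying flat and pointing straight in towards the middle of the mitad. Then slide the wooden wedge in on top of the packer, thin end first and in the same line, and push gently by feel until the foot bears firmly on it and the mitad no longer rocks, but do not jack the mitad up. Leave both shims there, and do not shift the mitad or disturb the other things on the slab.

Things in the scene. Friction and masses are not known exactly. Their poses are not given: they have to be found in the camera images.
- mitad: Electric injera griddle, 10 kg, standing free: round white drum 552 mm across the rim, underside 62, rim 140 mm up, aluminium domed lid to 232 mm. Four splayed legs end in rubber feet on a circle of 310 mm radius; the front left foot (x -219, y +219 mm) hangs, and pressing above it rocks the mitad. Origin: on its axis at slab level. x to the lid hinge (back), -x to the lid handle, z up.
- foot: The hanging rubber foot, a cylinder 40 mm across, 24 high, on a bent leg; its middle is 42 mm outside the drum's wall. Origin: centre of its underside, 21 mm above the slab. x points level outwards from the mitad's axis (shims go in along -x), z up. It gives 1 mm per 30 N. It should carry about 10 N (over 4, under 18), felt as a push of 10 to 15 N on the wedge; 25 N jacks the mitad up.
- tile_edge (a point): Point at slab height below the middle of the outer edge of the 200 by 200 mm pale paving tile under the hanging foot. The tile is square to the foot's axes and reaches 130 mm outwards, 70 inwards and 100 to each side of the foot's centre. Its flat top stands 1.5 to 7.5 mm above the slab, different each time and not measured, so 13.5 to 19.5 mm are free under the foot.
- packer: Flat offcut of bare board, 140 long (its x), 50 wide (its y), 11 mm thick, 50 g, the same at both ends, lying flat on the slab. Origin: centre of its underside. Wood, rubber and cement have a friction of about 0.5 to 0.7 on each other.
- wedge: Tapered wedge of bare wood, 120 long (its x), 36 wide (its y), 30 g, lying on its flat underside. Its thickness grows evenly from 2 mm at the thin end (x = -60 mm) to 17 mm at the thick end (x = +60 mm); the sides are upright. Origin: centre of its underside.
- wedge_tip (a point): Middle of the wedge's thin end, at its underside.
- bowl: Bystander: white ceramic bowl, 130 mm across, 62 high. Origin: centre of its underside.
- cup: Bystander: red plastic cup, 72 mm across, 95 high. Origin: centre of its underside.
- canister: Bystander: round plastic canister with a twist cap, 96 mm across, 151 high. Origin: centre of its underside.
- ladle: Bystander: stainless ladle lying along its x, bowl (86 mm across, 34 high) at +x, 345 mm long. Origin: on the slab, 140 mm from the bowl's middle.
- paddle: Bystander: wooden paddle lying flat along its x, blade (75 mm wide) at +x, 375 mm long, 9 thick. Origin: on the slab, 170 mm from the handle's end.
- salt_jar: Bystander: glass jar with a cap, 60 mm across, 60 high. Origin: centre of its underside.

How it is judged:
By the outcome, as a careful person would: the job done as asked, in the order asked, and still so for the second after the job is handed in, with the robot touching nothing.
It also fails if it takes over 69 s, if anything falls off the work surface, if the arm or the gripper's body presses on something with over 40 N, if the wrist force passes 120 N, or if a joint passes its speed limit or range.

## Working session

There is one attempt and no reset: what is moved stays moved. The work goes in short steps, Python scripts to look and compute and a shell command to move; the robot and the scene stay as the last step left them, time stands still between calls to the robot, and variables do not carry over. Pictures are saved under pics/ and viewed, at most 10 in all, crops included, and the job is handed in when it is done.

```bash
mkdir -p pics; ls
python3 - <<'E'
from rig import bot
import cv2, numpy as np
s=bot.observe(); print({k:np.round(v,3).tolist() for k,v in s.items()})
for n in ("scene","side","wrist"):
    c=bot.calibration(n); print(n,np.round(c["mtx"],1).tolist(),np.round(c["world_from_camera"],4).tolist())
    im=bot.snapshot(n); cv2.imwrite(f"pics/{n}0.png",im)
a=cv2.imread("pics/scene0.png"); cv2.imwrite("pics/scene0b.png",cv2.resize(a,(800,600),interpolation=cv2.INTER_CUBIC))
E
```

```text
pics
{'clock': 0.0, 'joints': [1.414, 0.359, 0.011, -0.0, -1.224, -0.288], 'dq': [0.001, 0.001, 0.002, -0.0, -0.0, -0.001], 'joint_efforts': [-0.0, -58.272, 29.305, 6.997, 0.007, -0.0], 'tool_pos': [0.29, 0.609, 0.291], 'tool_rot': [3.063, -0.693, -0.0], 'force': [0.306, -0.275, 0.463], 'wrist_torque': [0.031, 0.018, -0.05], 'grasp_force': 0.0, 'grip_width': 0.088}
scene [[365.6, 0.0, 252.6], [0.0, 365.6, 197.5], [0.0, 0.0, 1.0]] [[-0.3656, 0.748, -0.5538, 1.1154], [0.9307, 0.2968, -0.2136, 0.2241], [0.0046, -0.5936, -0.8047, 0.8455], [0.0, 0.0, 0.0, 1.0]]
side [[353.3, 0.0, 248.9], [0.0, 353.3, 192.5], [0.0, 0.0, 1.0]] [[0.8933, -0.3277, 0.3076, 0.1821], [-0.4492, -0.6247, 0.6387, -0.728], [-0.0172, -0.7087, -0.7053, 0.8657], [0.0, 0.0, 0.0, 1.0]]
wrist [[335.2, 0.0, 254.3], [0.0, 335.2, 190.4], [0.0, 0.0, 1.0]] [[-0.4315, -0.8669, -0.2496, 0.3588], [-0.9021, 0.4152, 0.1174, 0.5778], [0.0018, 0.2758, -0.9612, 0.3837], [0.0, 0.0, 0.0, 1.0]]
```

View pics/scene0b.png

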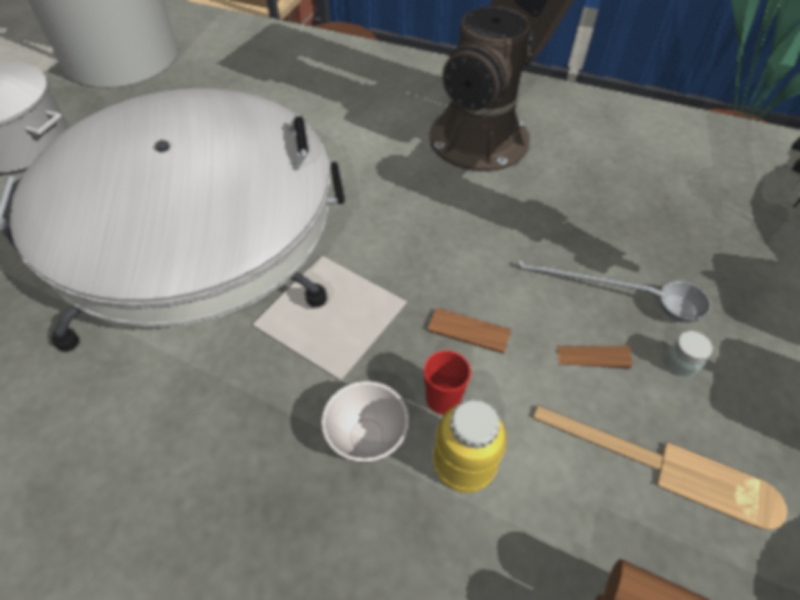

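View pics/side0.png

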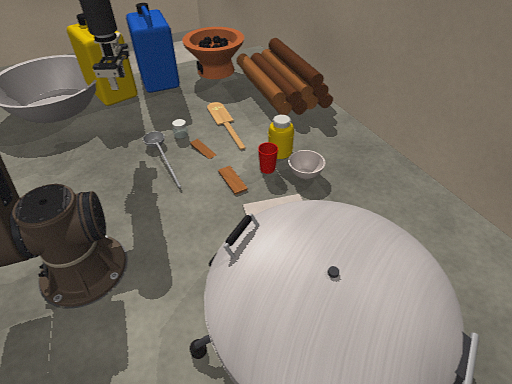

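The scene shows the tile at (330,315) in the 800-px view, with the hanging foot at (315,295). The packer is at (468,330), the wedge at (595,356), the cup at (447,380) and the bowl at (365,420). I'll enlarge this area.

Run:
```python
import cv2
a=cv2.imread("pics/scene0.png")[155:255,155:415]; cv2.imwrite("pics/crop1.png",cv2.resize(a,None,fx=3,fy=3,interpolation=cv2.INTER_CUBIC))
```

```text
(no output)
```

View pics/crop1.png

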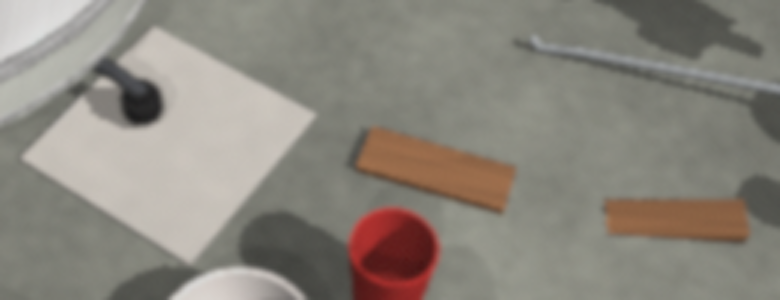

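View pics/wrist0.png

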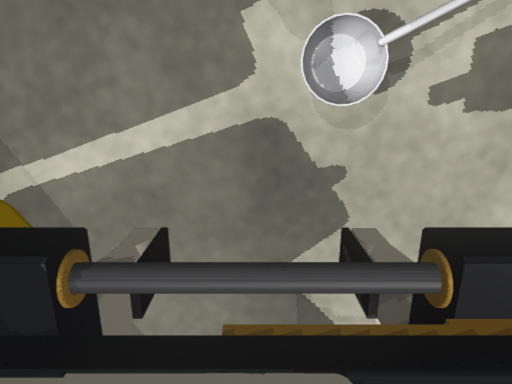

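The crop (×3, origin 155,155) shows:
- **Tile corners:** about (153,26), (316,115), (192,263) and (22,157).
- **Foot:** bottom near (143,122).
- **Packer corners:** (370,128), (516,167), (503,212) and (357,165).
- **Wedge corners:** (605,200), (746,199), (748,241) and (607,236).

The wrist picture shows only the ladle. Next I'll convert these pixels to positions.

```bash
cat > h.py <<'E'
import numpy as np, cv2
from rig import bot
def w(name,px,z,cal=None):
    c=cal or bot.calibration(name); T=c["world_from_camera"]; px=np.atleast_2d(px).astype(float)
    d=np.c_[px,np.ones(len(px))]@np.linalg.inv(c["mtx"]).T@T[:3,:3].T
    return T[:3,3]+d*((z-T[2,3])/d[:,2])[:,None]
def proj(name,P,cal=None):
    c=cal or bot.calibration(name); M=np.linalg.inv(c["world_from_camera"]); P=np.atleast_2d(P)
    q=(P@M[:3,:3].T+M[:3,3])@c["mtx"].T; return q[:,:2]/q[:,2:]
E
python3 - <<'E'
from h import *
np.set_printoptions(precision=4,suppress=True)
o=lambda l:(np.array(l)+.5)/3-.5+155
tile=w("scene",o([(153,26),(316,115),(192,263),(22,157)]),.0045)
print("tile",tile[:,:2],np.linalg.norm(tile-np.roll(tile,-1,0),axis=1),tile.mean(0))
pk=w("scene",o([(370,128),(516,167),(503,212),(357,165)]),.008)
print("packer",pk[:,:2],np.linalg.norm(pk-np.roll(pk,-1,0),axis=1),pk.mean(0))
wd=w("scene",o([(605,200),(746,199),(748,241),(607,236)]),.006)
print("wedge",wd[:,:2],np.linalg.norm(wd-np.roll(wd,-1,0),axis=1),wd.mean(0))
# segmentation, both static cams
for n in("scene","side"):
    im=cv2.imread(f"pics/{n}0.png"); hsv=cv2.cvtColor(im,cv2.COLOR_BGR2HSV)
    m=((hsv[...,0]<18)&(hsv[...,1]>95)&(hsv[...,2]>50)).astype(np.uint8)
    k,lab,st,ce=cv2.connectedComponentsWithStats(m)
    for i in range(1,k):
        if 120<st[i,4]<2500:
            cs,_=cv2.findContours((lab==i).astype(np.uint8),0,1)
            P=w(n,cs[0][:,0,:],.008)[:,:2]
            r=cv2.minAreaRect((P*1000).astype(np.float32)); print(n,st[i],np.round(ce[i],1),r)
E
```

```text
tile [[ 0.4686 -0.1808]
 [ 0.5138  0.0146]
 [ 0.7053 -0.0286]
 [ 0.661  -0.2231]] [0.2006 0.1963 0.1995 0.1971] [ 0.5872 -0.1044  0.0045]
packer [[0.5119 0.0687]
 [0.5044 0.2091]
 [0.5566 0.2106]
 [0.5566 0.0714]] [0.1406 0.0521 0.1392 0.0448] [0.5324 0.1399 0.008 ]
wedge [[0.5086 0.2935]
 [0.4602 0.4128]
 [0.5046 0.4205]
 [0.5456 0.3031]] [0.1287 0.0451 0.1244 0.0382] [0.5047 0.3575 0.006 ]
scene [186   0  16  14 154] [193.4   6.1] ((-384.7643737792969, -655.79541015625), (126.79722595214844, 57.632293701171875), 5.42155122756958)
scene [203  15  37   9 153] [222.2  18.2] ((-338.6138916015625, -488.680908203125), (43.490638732910156, 173.01275634765625), 0.11586443334817886)
scene [274 198  52  27 763] [299.8 210.9] ((533.380615234375, 139.34634399414062), (51.55239486694336, 138.77699279785156), 1.4342654943466187)
scene [357 222  47  13 545] [381.  227.5] ((506.8687438964844, 358.3568115234375), (37.75189208984375, 124.75404357910156), 21.61370849609375)
scene [271 224  31  42 963] [285.  242.8] ((645.9281616210938, 130.1433868408203), (79.37726593017578, 120.69117736816406), 87.5
[... 301 characters left out ...]
17)
side [ 182   27   63   52 1982] [214.   50.1] ((875.5865478515625, 1222.040771484375), (701.3660888671875, 383.49609375), 56.5550537109375)
side [207 102  38  48 496] [224.5 121. ] ((659.03125, 469.51849365234375), (381.5064392089844, 76.15701293945312), 85.88250732421875)
side [190 139  26  20 221] [202.5 148.4] ((502.90325927734375, 354.6510009765625), (44.44286346435547, 137.80233764648438), 12.23743724822998)
side [258 142  21  32 434] [267.2 156.7] ((708.87841796875, 187.70391845703125), (186.77548217773438, 78.6142578125), 62.263343811035156)
side [218 166  29  29 415] [232.5 179.7] ((533.5540771484375, 137.5076904296875), (53.516014099121094, 149.490966796875), 1.6676371097564697)
```

```bash
python3 -m crank '[0,0.58,-0.99,-0.1,-0.9, 0,0.58,-0.99,-0.1,-0.9, 0,0.58,-0.99,-0.1,-0.9, 0,0.58,-0.99,-0.1,-0.9, 0,0.58,-0.99,-0.1,-0.9, 0,0.58,-0.99,-0.1,-0.9, 0,0.58,-0.99,-0.1,-0.9, 0,0.58,-0.99,-0.1,-0.9, 0,0.58,-0.99,-0.1,-0.9, 0,0.58,-0.99,-0.1,-0.9, 0,0.58,-0.99,-0.1,-0.9, 0,0.58,-0.99,-0.1,-0.9]' 30
python3 -m crank '[0,0.58,-0.99,-0.1,-0.9, 0,0.53,-0.99,-0.1,-0.9, 0,0,0,0,0, 0,0,0,0,0]'
python3 - <<'E'
from h import *
np.set_printoptions(precision=4,suppress=True)
s=bot.observe(); print(s["tool_pos"],s["tool_rot"],s["force"])
import pickle
c=bot.calibration("wrist"); im=bot.snapshot("wrist"); pickle.dump(c,open("c1.pkl","wb"))
cv2.imwrite("pics/w1.png",im)
print(c["world_from_camera"])
o=lambda a:np.array(a)/1.5625
print("cup",w("scene",o((447,370)),.095),"bowl",w("scene",o((365,412)),.062),"can",w("scene",o((476,418)),.151))
E
```

```text
clock: 1.15
tool_pos: [0.4997, 0.2513, 0.256]
tool_rot: [2.412, -2.013, -0.0]
force: [0.7, 0.6, 0.5]
grip_width: 0.0876
grasp_force: 0.0
clock: 1.48
tool_pos: [0.533, 0.1918, 0.2497]
tool_rot: [2.247, -2.195, -0.0]
force: [0.5, 0.2, -0.2]
grip_width: 0.0879
grasp_force: 0.0
[0.533  0.1918 0.2497] [ 2.2465 -2.1946 -0.0003] [ 0.4955  0.2243 -0.1616]
[[-0.9998 -0.0207 -0.0078  0.5362]
 [-0.0221  0.9613  0.2746  0.1182]
 [ 0.0018  0.2747 -0.9615  0.3421]
 [ 0.      0.      0.      1.    ]]
cup [[0.6772 0.1405 0.095 ]] bowl [[0.7725 0.0451 0.062 ]] can [[0.7654 0.2056 0.151 ]]
```

View pics/w1.png

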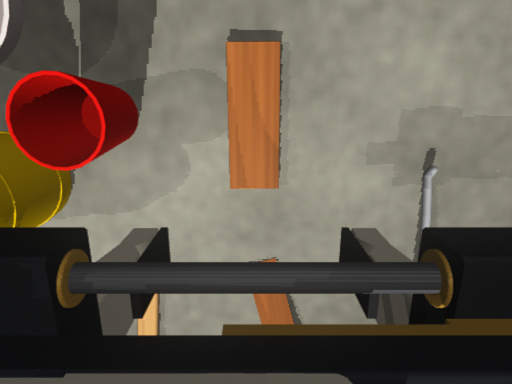

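The wrist view shows the packer's top at (228,42), (280,41), (279,188) and (230,188). The cup is well off to the left, at larger world x, and the wedge's narrow-looking end is at (268,258).

Run:
```python
from h import *
import pickle
np.set_printoptions(precision=4,suppress=True)
c=pickle.load(open("c1.pkl","rb"))
im=cv2.imread("pics/w1.png"); hsv=cv2.cvtColor(im,cv2.COLOR_BGR2HSV)
m=((hsv[...,0]<18)&(hsv[...,1]>95)&(hsv[...,2]>50)).astype(np.uint8)
k,lab,st,ce=cv2.connectedComponentsWithStats(m)
for i in range(1,k):
    if st[i,4]>300:
        cs,_=cv2.findContours((lab==i).astype(np.uint8),0,1)
        P=w("wrist",cs[0][:,0,:],.011,c)[:,:2]; print(st[i],cv2.minAreaRect((P*1000).astype(np.float32)))
P=w("wrist",[(228,42),(280,41),(279,188),(230,188)],.011,c); print(P,P.mean(0))
```

```text
[ 226   41   55  148 7669] ((535.847900390625, 140.72738647460938), (50.07224655151367, 139.33287048339844), 1.654637336730957)
[    5    70   134   101 10036] ((713.8150634765625, 151.2183837890625), (96.27906036376953, 125.09766387939453), 76.56439971923828)
[138 293  21  43 495] ((652.4478759765625, 363.4170837402344), (57.92284393310547, 23.32770538330078), 86.75678253173828)
[ 253  293   42   32 1064] ((508.5985107421875, 352.94830322265625), (36.907649993896484, 51.515750885009766), 15.634446144104004)
[[0.5606 0.0726 0.011 ]
 [0.5132 0.0707 0.011 ]
 [0.5083 0.2096 0.011 ]
 [0.5585 0.2107 0.011 ]] [0.5351 0.1409 0.011 ]
```

```bash
python3 -m crank '[0,0.03,0.1,-0.95,0.06, 0,0,0.1,-0.95,0, 0,0,0,-0.95,0, 0,0,0,-0.95,0, 0,0,0,-0.95,0, 0,0,0,-0.7,0, 0,0,0,-0.4,0, 0,0,0,-0.18,0, 0,0,0,0,0, 1,0,0,0,0, 1,0,0,0,0, 1,0,0,0,0]' 25
python3 -m crank '[1,0,0,0,0, 1,0,0,0,0, 1,0,0,0,0, 1,0,0,0,0]'
```

```text
clock: 2.53
tool_pos: [0.534, 0.2002, 0.0705]
tool_rot: [-2.255, 2.184, -0.001]
force: [0.2, -0.6, 0.3]
grip_width: 0.0733
grasp_force: 0.0
clock: 2.87
tool_pos: [0.5336, 0.1995, 0.0696]
tool_rot: [-2.256, 2.186, -0.0]
force: [-1.0, 0.2, 2.5]
grip_width: 0.0495
grasp_force: 25.0
```

```bash
python3 -m crank '[1,0,0,0.9,0, 1,0,0,0.9,0, 1,0,0,0.9,0, 1,0.38,-0.86,0.4,-0.42, 1,0.39,-0.87,0.3,-0.42, 1,0.39,-0.87,0.3,-0.42, 1,0.39,-0.87,0,-0.42, 1,0.39,-0.87,0,-0.42, 1,0.39,-0.87,0,-0.42, 1,0.38,-0.86,0,-0.4, 1,0,0,0,0, 1,0,0,0,0]'
python3 - <<'E'
from h import *
import pickle
np.set_printoptions(precision=4,suppress=True)
s=bot.observe(); print(s["tool_pos"],s["tool_rot"],s["force"],s["grip_width"],s["wrist_torque"])
c=bot.calibration("wrist"); im=bot.snapshot("wrist"); pickle.dump(c,open("c2.pkl","wb"))
cv2.imwrite("pics/w2.png",im)
cv2.imwrite("pics/w2b.png",cv2.resize(im,(800,600),interpolation=cv2.INTER_CUBIC))
E
```

```text
clock: 3.87
tool_pos: [0.6148, 0.0158, 0.1798]
tool_rot: [1.956, -2.457, -0.001]
force: [-0.4, 0.2, 0.0]
grip_width: 0.0493
grasp_force: 25.0
[0.6148 0.0158 0.1798] [ 1.9565 -2.4572 -0.0005] [-0.3631  0.1614  0.0354] 0.049342691093373546 [ 0.1372 -0.0266 -0.0075]
```

View pics/w2b.png

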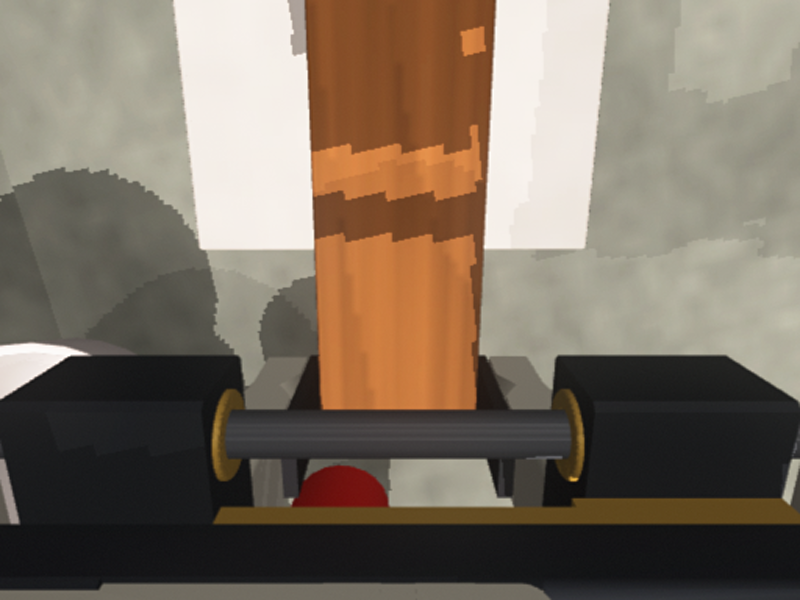

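The carried packer hides the foot, but the tile's outer edge shows clearly: corners at (200,249) and (587,248), with its sides running up to (177,0) and (608,0). I'll work out the tile frame from those.

Run:
```python
from h import *
import pickle
np.set_printoptions(precision=4,suppress=True)
c=pickle.load(open("c2.pkl","rb"))
o=lambda a:(np.array(a)+.5)/1.5625-.5
for z in (.0015,.0045,.0075):
    P=w("wrist",o([(200,249),(587,248),(177,0),(608,0)]),z,c)[:,:2]
    e=P[0]-P[1]; a=np.degrees(np.arctan2(e[1],e[0])); sl=P[0]-P[2]; sr=P[1]-P[3]
    A=[a+90]+[np.degrees(np.arctan2(q[1],q[0])) for q in(sl,sr)]
    u=np.array([np.cos(np.radians(77.2)),np.sin(np.radians(77.2))]); mid=(P[0]+P[1])/2
    print(z,"edge len",np.linalg.norm(e),"mid",mid,"angles",A,"foot",mid-.13*u)
    o3=lambda l:(np.array(l)+.5)/3-.5+155
    t=w("scene",o3([(153,26),(316,115),(192,263),(22,157)]),z)[:,:2]; print(" scene foot",t.mean(0)-.03*u, "mid",(t[1]+t[2])/2)
# packer in hand
P=w("wrist",o([(318,355),(478,355),(306,0),(494,0)]),.1798-.066-.0036+.011,c)[:,:2]; print("packer",P, [np.degrees(np.arctan2(*(P[i]-P[i+2])[::-1])) for i in(0,1)])
s=bot.observe(); r=s["tool_rot"]; print("yaw",2*np.degrees(np.arctan2(r[1],r[0])))
```

```text
0.0015 edge len 0.20257028893176662 mid [ 0.6127 -0.0071] angles [np.float64(77.11621544939096), np.float64(76.26995136380417), np.float64(77.88435199539424)] foot [ 0.5839 -0.1338]
 scene foot [ 0.5786 -0.1349] mid [ 0.6077 -0.0078]
0.0045 edge len 0.20032558924407576 mid [ 0.6126 -0.0076] angles [np.float64(77.11621544939096), np.float64(76.26995136380424), np.float64(77.88435199539424)] foot [ 0.5838 -0.1344]
 scene foot [ 0.5805 -0.1337] mid [ 0.6095 -0.007 ]
0.0075 edge len 0.198080889556385 mid [ 0.6125 -0.0081] angles [np.float64(77.11621544939096), np.float64(76.2699513638042), np.float64(77.88435199539424)] foot [ 0.5837 -0.1349]
 scene foot [ 0.5824 -0.1325] mid [ 0.6114 -0.0061]
packer [[ 0.6374 -0.0014]
 [ 0.5891  0.0098]
 [ 0.6142 -0.0969]
 [ 0.567  -0.086 ]] [np.float64(76.39578128043364), np.float64(76.9943922284627)]
yaw -102.86240229050021
```

```bash
python3 -m crank '[1,0.05,0.02,-0.8,0, 1,0.04,0.02,-0.8,0, 1,0,0,-0.8,0, 1,0,0,-0.6,0, 1,0,0,-0.26,0, 1,0,0,0,0, 1,0,0,0,0]'
python3 -m crank '[1,0,0,-0.04,0, 1,0,0,-0.04,0, 1,0,0,0,0, 1,0,0,0,0]'
python3 -m crank '[1,0,0,-0.04,0, 1,0,0,-0.04,0, 1,0,0,0,0, 1,0,0,0,0]'
```

```text
clock: 4.5
tool_pos: [0.6176, 0.0193, 0.0829]
tool_rot: [1.962, -2.454, 0.0]
force: [1.1, 0.8, 0.0]
grip_width: 0.0493
grasp_force: 25.0
clock: 4.83
tool_pos: [0.6177, 0.0187, 0.0808]
tool_rot: [-1.96, 2.454, -0.001]
force: [-0.7, -1.1, 0.0]
grip_width: 0.0498
grasp_force: 25.0
clock: 5.17
tool_pos: [0.6174, 0.0185, 0.0775]
tool_rot: [1.96, -2.455, -0.0]
force: [-0.6, -0.8, -0.5]
grip_width: 0.0494
grasp_force: 25.0
```

```bash
for i in 1; do :; done; python3 -m crank '[1,0,0,-0.04,0, 1,0,0,0,0, 1,0,0,0,0, 1,0,0,0,0]'
python3 -m crank '[1,0,0,-0.04,0, 1,0,0,0,0, 1,0,0,0,0, 1,0,0,0,0]'
python3 -m crank '[1,0,0,-0.04,0, 1,0,0,0,0, 1,0,0,0,0, 1,0,0,0,0]'
```

```text
clock: 5.5
tool_pos: [0.6174, 0.0186, 0.0764]
tool_rot: [1.96, -2.455, -0.0]
force: [-0.5, 0.9, -0.2]
grip_width: 0.0498
grasp_force: 25.0
clock: 5.83
tool_pos: [0.6176, 0.0187, 0.0756]
tool_rot: [-1.96, 2.455, -0.0]
force: [-1.6, 1.2, 3.6]
grip_width: 0.0495
grasp_force: 25.0
clock: 6.17
tool_pos: [0.6176, 0.0188, 0.0746]
tool_rot: [-1.96, 2.454, -0.0]
force: [-1.5, 1.5, 6.0]
grip_width: 0.0496
grasp_force: 25.0
```

```bash
python3 -m crank '[1,0,0,0.025,0, 1,-0.08,-0.35,0,0, 1,-0.08,-0.35,0,0, 1,-0.08,-0.35,0,0, 1,0,0,0,0, 1,0,0,0,0]'
python3 -m crank '[1,-0.08,-0.35,0,0, 1,-0.08,-0.35,0,0, 1,-0.08,-0.35,0,0, 1,0,0,0,0, 1,0,0,0,0]'
```

```text
clock: 6.67
tool_pos: [0.611, -0.0144, 0.0758]
tool_rot: [-1.959, 2.454, -0.003]
force: [1.5, -4.2, 6.8]
grip_width: 0.0494
grasp_force: 25.0
clock: 7.08
tool_pos: [0.6037, -0.0461, 0.0759]
tool_rot: [-1.959, 2.454, -0.003]
force: [0.1, -4.6, 8.3]
grip_width: 0.0496
grasp_force: 25.0
```

```bash
python3 -m crank '[1,0,0,0.04,0, 1,0,0,0,0, 1,0,0,0,0, 1,0,0,0,0]'
python3 - <<'E'
from h import *
np.set_printoptions(precision=4,suppress=True)
s=bot.observe(); print(s["tool_pos"],s["force"],s["wrist_torque"])
im=bot.snapshot("scene"); cv2.imwrite("pics/s2.png",im)
a=im[150:250,140:300]; cv2.imwrite("pics/s2c.png",cv2.resize(a,None,fx=5,fy=5,interpolation=cv2.INTER_CUBIC))
E
```

```text
clock: 7.42
tool_pos: [0.6028, -0.0448, 0.0759]
tool_rot: [1.96, -2.455, -0.0]
force: [-0.8, -2.0, 2.8]
grip_width: 0.05
grasp_force: 25.0
[ 0.6028 -0.0448  0.0759] [-0.8043 -1.9607  2.7874] [-0.5814  0.1152 -0.0361]
```

View pics/s2c.png

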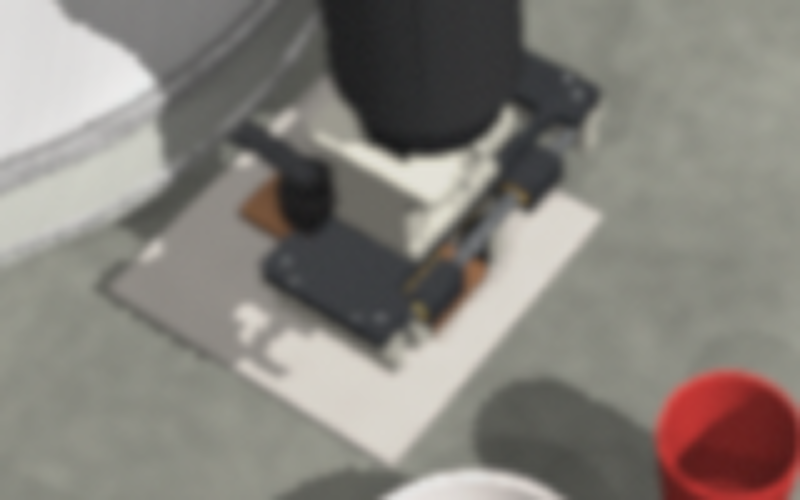

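The packer is under the foot: its inner end shows beyond the foot at (245,210), and nothing is touching the mitad. I'll let go and push its outer end with closed fingers, which keeps the wrist camera clear of the rim.

```bash
python3 -m crank '[0,0,0,0,0, 0,0,0,0,0, 0,0,0,0,0, 0,0,0,0.9,0, 1,0.11,0.49,0.1,0, 1,0.11,0.49,0,0, 1,0,0,0,0, 1,0,0,0,0, 1,0,0,0,0, 1,0,0,0,0, 1,0,0,0,0, 1,0,0,0,0]'
python3 - <<'E'
from h import *
import pickle
np.set_printoptions(precision=4,suppress=True)
c=bot.calibration("wrist"); im=bot.snapshot("wrist"); pickle.dump(c,open("c3.pkl","wb"))
cv2.imwrite("pics/w3.png",im)
cv2.imwrite("pics/w3b.png",cv2.resize(im,(800,600),interpolation=cv2.INTER_CUBIC))
E
```

```text
clock: 8.47
tool_pos: [0.6094, -0.0153, 0.1057]
tool_rot: [1.959, -2.455, -0.0]
force: [0.4, -0.8, -0.5]
grip_width: 0.0281
grasp_force: 0.0
```

View pics/w3b.png

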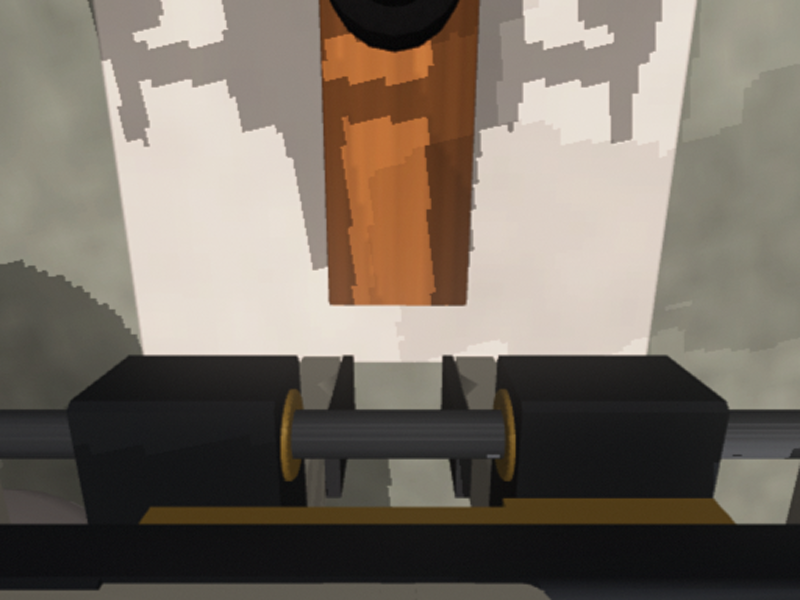

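The packer lies flat with its outer end at (330,305)–(467,305) and its sides running up to (320,0) and (480,0). The foot's nearest edge is at (396,52), and the tile's sides are at (95,0)→(143,345) and (697,0)→(650,345).

```bash
cat > m.py <<'E'
from h import *
import pickle
np.set_printoptions(precision=4,suppress=True)
c=pickle.load(open("c3.pkl","rb"))
o=lambda a:(np.array(a)+.5)/1.5625-.5
u=np.array([np.cos(np.radians(77.15)),np.sin(np.radians(77.15))]); v=np.array([-u[1],u[0]]); F=np.array([.583,-.134])
loc=lambda P:np.c_[(P[:,:2]-F)@u,(P[:,:2]-F)@v]*1000
for zt in(.0045,.006,.0075):
    P=w("wrist",o([(330,305),(467,305),(320,0),(480,0)]),zt+.011,c); print("packer",loc(P).tolist())
    T=w("wrist",o([(95,0),(143,345),(697,0),(650,345)]),zt,c); print("tile",loc(T).tolist())
print("foot edge",loc(w("wrist",o([(396,52),(330,2),(459,2)]),.021,c)))
E
python3 m.py; python3 -c "
from rig import bot;s=bot.observe();print(s['tool_pos'],s['tool_rot'])"
```

```text
packer [[103.20524316219621, -25.110073316035262], [103.2520530344471, 24.7508561480809], [3.9123621634255206, -24.659081901230525], [3.919784202440496, 25.23872730311918]]
tile [[1.2249572091638434, -100.42403547659471], [122.90534335268744, -100.87298726199607], [1.2545644256788722, 98.62305087759779], [123.11784974065499, 99.14461682259774]]
packer [[102.75448633778016, -24.91002551262124], [102.80091165629754, 24.54128508993839], [4.277318910989058, -24.462739094732637], [4.284679976267612, 25.025148272617116]]
tile [[1.589999619206241, -99.65179027764293], [122.32755461243464, -100.09726339452858], [1.6193774264722571, 97.85299497661002], [122.53841441093479, 98.37051960784143]]
packer [[102.30372951336412, -24.709977709207106], [102.349770278148, 24.331714031795883], [4.642275658552623, -24.26639628823474], [4.649575750094715, 24.811569242115052]]
tile [[1.9550420292486352, -98.87954507869112], [121.74976587218183, -99.32153952706109], [1.9841904272656545, 97.08293907562216], [121.9589790812146, 97.5964223930851]]
foot edge [[ 19.6774  -0.9756]
 [  5.7926 -20.9351]
 [  5.7986  18.1188]]
[ 0.60949471 -0.01530131  0.10576043] [ 1.95951908e+00 -2.45507191e+00 -2.96541253e-04]
```

```bash
python3 -m crank '[1,0,0,-0.3,0, 1,0,0,-0.4,0, 1,0,0,-0.32,0, 1,0,0,0,0, 1,0,0,0,0, 1,-0.03,-0.138,0,0, 1,-0.04,-0.16,0,0, 1,-0.04,-0.16,0,0, 1,-0.04,-0.16,0,0, 1,-0.04,-0.16,0,0]'
python3 -m crank '[1,-0.04,-0.16,0,0, 1,-0.04,-0.17,0,0, 1,-0.03,-0.13,0,0, 1,0,0,0,0, 1,0,0,0,0]'
```

```text
clock: 9.35
tool_pos: [0.6038, -0.039, 0.0756]
tool_rot: [-1.96, 2.455, -0.0]
force: [-0.7, 0.0, 0.1]
grip_width: 0.0003
grasp_force: 0.1
clock: 9.77
tool_pos: [0.6005, -0.0525, 0.0754]
tool_rot: [1.96, -2.455, -0.0]
force: [-1.6, 0.2, 0.4]
grip_width: 0.0005
grasp_force: 0.0
```

```bash
python3 -m crank '[1,-0.015,-0.07,0,0, 1,-0.016,-0.07,0,0, 1,0,0,0,0, 1,0,0,0,0, 1,0.1,0.45,0,0, 1,0.1,0.45,0.6,0, 1,0.12,0.5,0.6,0, 1,0,0,0,0, 1,0,0,0,0]'
cat > m2.py <<'E'
from m import *
s=bot.observe(); print(s["tool_pos"])
c=bot.calibration("wrist"); im=bot.snapshot("wrist"); cv2.imwrite("pics/w4.png",im); pickle.dump(c,open("c4.pkl","wb"))
hsv=cv2.cvtColor(im,cv2.COLOR_BGR2HSV); m=((hsv[...,0]<20)&(hsv[...,1]>95)&(hsv[...,2]>40)).astype(np.uint8)
k,lab,st,ce=cv2.connectedComponentsWithStats(m)
for i in range(1,k):
    if st[i,4]>500:
        print(st[i]); cs,_=cv2.findContours((lab==i).astype(np.uint8),0,1)
        L=loc(w("wrist",cs[0][:,0,:],.0165,c)); print("max u",L[:,0].max())
        for a in(66,56,46,36,26,10,0,-10,-20):
            q=L[abs(L[:,0]-a)<3,1]; 
            if len(q): print(a,q.min(),q.max())
E
python3 m2.py | sed -n '/tool\|^\[/,$p' | tail -30
```

```text
clock: 10.52
tool_pos: [0.6103, -0.0128, 0.1125]
tool_rot: [-1.961, 2.452, -0.002]
force: [-0.2, -0.9, -0.4]
grip_width: 0.0007
grasp_force: 0.0
[ 0.6103 -0.0128  0.1125]
[  208     0    99   129 10458]
max u 68.86387345789187
66 -24.582256964529044 24.693208257457474
56 -24.805810232783145 24.67928194264416
46 -24.844286550994966 24.488373836238807
36 -24.66833835986317 24.540978817848195
26 -24.846404277706817 24.694141807464717
10 -24.78086924973483 24.540691182741373
[  26  319  381   17 3217]
max u 205.6818480097716
```

```bash
python3 -m crank '[0,0,0.3,0.95,0, 0,0,0.3,0.95,0, 0,0,0.3,0.95,0, 0,-0.286,0.92,0.05,0.493, 0,-0.286,0.92,0.05,0.493, 0,-0.286,0.92,0.05,0.493, 0,-0.286,0.92,0.05,0.493, 0,-0.286,0.92,0.05,0.493, 0,-0.286,0.92,0.05,0.493, 0,-0.286,0.92,0.05,0.493, 0,-0.286,0.92,0.05,0.493, 0,-0.286,0.92,0.05,0.493]'
python3 -m crank '[0,-0.286,0.92,0.05,0.493, 0,-0.286,0.92,0.05,0.493, 0,-0.286,0.92,0.05,0.493, 0,-0.286,0.92,0.05,0.493, 0,-0.286,0.92,0.05,0.493, 0,0,0,0,0, 0,0,0,0,0]'
python3 - <<'E'
from h import *
import pickle
np.set_printoptions(precision=4,suppress=True)
s=bot.observe(); r=s["tool_rot"]; print(s["tool_pos"],2*np.degrees(np.arctan2(r[1],r[0])))
c=bot.calibration("wrist"); im=bot.snapshot("wrist"); cv2.imwrite("pics/w5.png",im); pickle.dump(c,open("c5.pkl","wb"))
cv2.imwrite("pics/w5b.png",cv2.resize(im,(800,600),interpolation=cv2.INTER_CUBIC))
hsv=cv2.cvtColor(im,cv2.COLOR_BGR2HSV); m=((hsv[...,0]<20)&(hsv[...,1]>95)&(hsv[...,2]>40)).astype(np.uint8)
k,lab,st,ce=cv2.connectedComponentsWithStats(m)
for i in range(1,k):
    if st[i,4]>500:
        cs,_=cv2.findContours((lab==i).astype(np.uint8),0,1); print(st[i],cv2.minAreaRect((w("wrist",cs[0][:,0,:],.009,c)[:,:2]*1000).astype(np.float32)))
E
```

```text
clock: 11.57
tool_pos: [0.5311, 0.2618, 0.2095]
tool_rot: [2.396, -2.029, -0.001]
force: [0.2, -0.5, 0.5]
grip_width: 0.0748
grasp_force: 0.0
clock: 12.15
tool_pos: [0.4883, 0.3999, 0.2166]
tool_rot: [2.6, -1.76, -0.0]
force: [-0.5, -0.4, -0.4]
grip_width: 0.0874
grasp_force: 0.0
[0.4883 0.3999 0.2166] -68.18743140268501
[   0    0  132  229 9199] ((655.6220092773438, 418.6318054199219), (239.0379638671875, 75.09458923339844), 85.38583374023438)
[ 228   52   53  143 5767] ((507.705078125, 357.5406188964844), (37.01908874511719, 121.79546356201172), 16.83325958251953)
[ 56 249  33  59 940] ((621.870849609375, 564.7890014648438), (29.909793853759766, 69.47772216796875), 9.437177658081055)
[421 249  33  60 749] ((278.6204528808594, 429.167236328125), (29.83235740661621, 70.5556640625), 33.964473724365234)
[ 222  319  290   17 2993] ((318.64971923828125, 506.18072509765625), (307.1405029296875, 19.016258239746094), 21.9446964263916)
```

View pics/w5b.png

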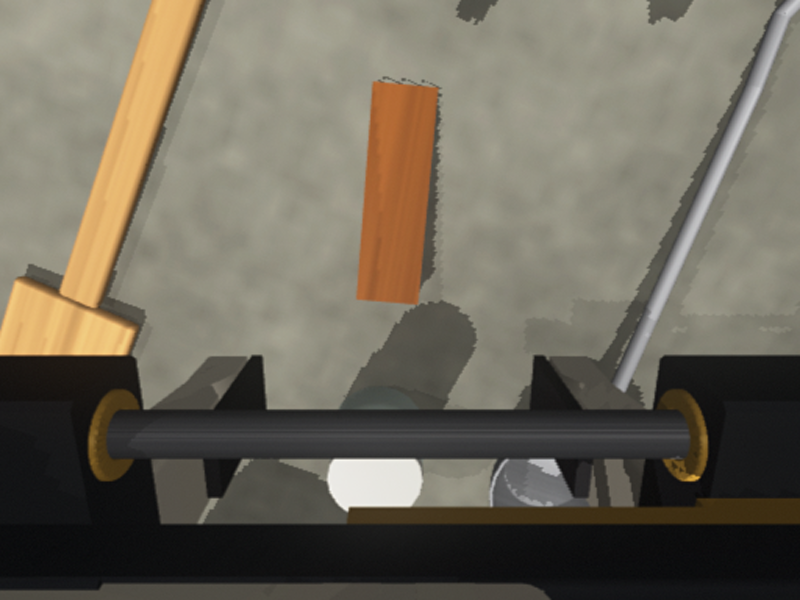

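The wedge's thin end is at the top, (373,82)–(438,87), and its shadow widens towards the thick end at (358,300)–(417,303). The salt jar's cap at (375,480) sits just behind the thick end, the ladle handle runs down the right and the paddle is on the left, so I'll check clearances before going down.

Run:
```python
from h import *
import pickle
np.set_printoptions(precision=4,suppress=True)
c=pickle.load(open("c5.pkl","rb"))
o=lambda a:(np.array(a)+.5)/1.5625-.5
t=w("wrist",o([(373,82),(438,87)]),.002,c)[:,:2]; b=w("wrist",o([(358,300),(417,303)]),.017,c)[:,:2]
d=b.mean(0)-t.mean(0); L=np.linalg.norm(d); d/=L; n=np.array([-d[1],d[0]]); C=(t.mean(0)+b.mean(0))/2
print("tip",t.mean(0),"thick",b.mean(0),"len",L,"width",np.linalg.norm(t[0]-t[1]),np.linalg.norm(b[0]-b[1]),"ang",np.degrees(np.arctan2(d[1],d[0])),"C",C)
f=lambda P:np.c_[(P[:,:2]-C)@d,(P[:,:2]-C)@n]*1000
print("jar cap",f(w("wrist",o([(375,480)]),.06,c)), "scene jar",f(w("scene",[(693/1.5625,341/1.5625)],.06)))
print("ladle handle",f(w("wrist",o([(780,10),(620,385),(650,310)]),.005,c)))
print("ladle bowl scene",f(w("scene",[(684/1.5625,292/1.5625)],.034)))
print("paddle",f(w("wrist",o([(205,0),(98,307),(138,325)]),.009,c)))
for g in(40,44): print("TCP target",C+d*g/1000)
```

```text
tip [0.5251 0.2988] thick [0.4905 0.4132] len 0.11953218268301914 width 0.03560148328650098 0.034317897360583556 ang 106.83488782371478 C [0.5078 0.356 ]
jar cap [[149.5093   1.0169]] scene jar [[148.8537   9.5329]]
ladle handle [[-112.3692  191.7236]
 [ 105.8177  151.5114]
 [  55.1155  159.6607]]
ladle bowl scene [[171.7593 134.5981]]
paddle [[ -90.3328 -105.9897]
 [  80.2116 -172.1247]
 [  89.6382 -148.8951]]
TCP target [0.4962 0.3943]
TCP target [0.4951 0.3981]
```

```bash
python3 -m crank '[0,0.1,0,-0.9,-0.5, 0,0.107,0,-0.9,-0.5, 0,0,0,-0.9,0, 0,0,0,-0.9,0, 0,0,0,-0.8,0, 0,0,0,-0.4,0, 0,0,0,-0.12,0, 0,0,0,0,0, 1,0,0,0,0, 1,0,0,0,0, 1,0,0,0,0, 1,0,0,0,0]' 25
python3 -m crank '[1,0,0,0,0, 1,0,0,0,0, 1,0,0,0,0, 1,0,0,0,0, 1,0,0,0,0]'; python3 -c "
from rig import bot;s=bot.observe();print(s['tool_pos'],s['tool_rot'],s['force'],s['wrist_torque'])"
```

```text
clock: 13.2
tool_pos: [0.4957, 0.3996, 0.0716]
tool_rot: [-2.519, 1.873, 0.0]
force: [-0.4, 0.1, -0.0]
grip_width: 0.0668
grasp_force: 0.0
clock: 13.62
tool_pos: [0.4954, 0.3991, 0.0703]
tool_rot: [2.521, -1.875, -0.0]
force: [-0.8, -0.2, 0.4]
grip_width: 0.0355
grasp_force: 25.0
[0.49535308 0.39906817 0.07031618] [ 2.52092730e+00 -1.87458535e+00 -1.26073620e-06] [-0.8196469  -0.20134571  0.37029643] [0.09899614 0.1099693  0.01331483]
```

```bash
python3 -m crank '[1,0,0,0.85,0, 1,0,0,0.85,0, 1,0,0,0.85,0, 1,0.279,-0.966,0.4,-0.423, 1,0.279,-0.966,0.4,-0.423, 1,0.279,-0.966,0,-0.423, 1,0.279,-0.966,0,-0.423, 1,0.279,-0.966,0,-0.423, 1,0.279,-0.966,0,-0.423, 1,0.279,-0.966,0,-0.423, 1,0.279,-0.966,0,-0.423, 1,0.279,-0.966,0,-0.423]'
python3 -m crank '[1,0.279,-0.966,0,-0.423, 1,0.279,-0.966,0,-0.423, 1,0.279,-0.966,-0.4,-0.423, 1,0.279,-0.966,-0.4,-0.423, 1,0.279,-0.966,-0.4,-0.423, 1,0,0,-0.5,0, 1,0,0,0,0, 1,0,0,0,0]'
python3 - <<'E'
from m2 import *
s=bot.observe(); print(s["tool_pos"],loc(s["tool_pos"][None]),2*np.degrees(np.arctan2(s["tool_rot"][1],s["tool_rot"][0])),s["force"],s["wrist_torque"])
E
```

```text
clock: 14.62
tool_pos: [0.5708, 0.1368, 0.1709]
tool_rot: [-2.174, 2.268, 0.0]
force: [1.0, 1.5, -0.1]
grip_width: 0.0359
grasp_force: 25.0
clock: 15.28
tool_pos: [0.612, -0.0071, 0.1191]
tool_rot: [1.956, -2.456, -0.001]
force: [0.3, -0.0, 0.7]
grip_width: 0.0357
grasp_force: 25.0
packer [[103.20524316219621, -25.110073316035262], [103.2520530344471, 24.7508561480809], [3.9123621634255206, -24.659081901230525], [3.919784202440496, 25.23872730311918]]
tile [[1.2249572091638434, -100.42403547659471], [122.90534335268744, -100.87298726199607], [1.2545644256788722, 98.62305087759779], [123.11784974065499, 99.14461682259774]]
packer [[102.75448633778016, -24.91002551262124], [102.80091165629754, 24.54128508993839], [4.277318910989058, -24.462739094732637], [4.284679976267612, 25.025148272617116]]
tile [[1.589999619206241, -99.65179027764293], [122.32755461243464, -100.09726339452858], [1.6193774264722571, 97.85299497661002], [122.53841441093479, 98.37051960784143]]
packer [[102.30372951336412, -24.709977709207106], [102.349770278148, 24.331714031795883], [4.642275658552623, -24.26639628823474], [4.649575750094715, 24.811569242115052]]
tile [[1.9550420292486352, -98.87954507869112], [121.74976587218183, -99.32153952706109], [1.9841904272656545, 97.08293907562216], [121.9589790812146, 97.5964223930851]]
foot edge [[ 19.6774  -0.9756]
 [  5.7926 -20.9351]
 [  5.7986  18.1188]]
[ 0.612  -0.0071  0.1191]
[  208     0    96   263 20934]
max u 160.5943703007437
66 -24.777726648246365 24.525035921004367
56 -24.596442575981758 24.730758231938626
46 -24.794201676026088 24.781657546602073
36 -24.947071829897823 24.616473892656565
26 -24.55927192207535 24.77618178971718
10 -24.97151257273793 24.73568640853265
[164 249  17  59 539]
max u 193.7123751062983
[ 105  319  381   17 4706]
max u 217.0100955691071
[ 0.6126 -0.0064  0.12  ] [[130.9899  -0.488 ]] -102.85418796669614 [ 0.3339 -0.4404 -0.392 ] [ 0.1173 -0.1726  0.015 ]
```

```bash
python3 -m crank '[1,0,0,-0.4,0, 1,0,0,-0.35,0, 1,0,0,-0.18,0, 1,0,0,0,0, 1,0,0,0,0, 1,0,0,0,0]'
python3 -m crank '[1,0,0,-0.03,0, 1,0,0,-0.03,0, 1,0,0,0,0, 1,0,0,0,0]'
python3 -m crank '[1,0,0,-0.03,0, 1,0,0,0,0, 1,0,0,0,0]'
python3 -m crank '[1,0,0,-0.02,0, 1,0,0,0,0, 1,0,0,0,0]'
```

```text
clock: 15.83
tool_pos: [0.6129, -0.0063, 0.0924]
tool_rot: [-1.959, 2.456, -0.001]
force: [-0.1, -0.2, 0.2]
grip_width: 0.0363
grasp_force: 25.0
clock: 16.17
tool_pos: [0.6126, -0.0067, 0.0902]
tool_rot: [-1.958, 2.457, -0.0]
force: [-0.1, -1.1, 0.3]
grip_width: 0.0358
grasp_force: 25.0
clock: 16.42
tool_pos: [0.6126, -0.0067, 0.0892]
tool_rot: [1.958, -2.457, -0.0]
force: [-0.2, -0.9, 0.4]
grip_width: 0.036
grasp_force: 25.0
clock: 16.67
tool_pos: [0.6126, -0.0067, 0.0886]
tool_rot: [1.958, -2.457, -0.0]
force: [-0.1, -1.0, -0.0]
grip_width: 0.0357
grasp_force: 25.0
```

```bash
python3 -m crank '[1,0,0,-0.02,0, 1,0,0,0,0, 1,0,0,0,0]'
python3 -m crank '[1,0,0,-0.02,0, 1,0,0,0,0, 1,0,0,0,0]'
python3 -m crank '[1,0,0,-0.02,0, 1,0,0,0,0, 1,0,0,0,0]'
```

```text
clock: 16.92
tool_pos: [0.6126, -0.0067, 0.088]
tool_rot: [1.958, -2.457, -0.0]
force: [0.6, 0.5, 0.2]
grip_width: 0.036
grasp_force: 25.0
clock: 17.17
tool_pos: [0.6127, -0.0066, 0.0875]
tool_rot: [-1.958, 2.456, -0.0]
force: [0.5, 1.2, 0.2]
grip_width: 0.0358
grasp_force: 25.0
clock: 17.42
tool_pos: [0.6127, -0.0066, 0.087]
tool_rot: [-1.958, 2.456, -0.0]
force: [0.0, 1.3, 1.8]
grip_width: 0.0356
grasp_force: 25.0
```

```bash
python3 -m crank '[1,-0.022,-0.0975,0,0, 1,-0.022,-0.0975,0,0, 1,-0.022,-0.0975,0,0, 1,-0.022,-0.0975,0,0, 1,-0.022,-0.0975,0,0, 1,0,0,0,0, 1,0,0,0,0]'
python3 -m crank '[1,-0.022,-0.0975,0,0, 1,0,0,0,0, 1,0,0,0,0]'
python3 -m crank '[1,-0.015,-0.065,0,0, 1,0,0,0,0, 1,0,0,0,0]'
```

```text
clock: 18.0
tool_pos: [0.6093, -0.0219, 0.087]
tool_rot: [1.958, -2.457, 0.001]
force: [1.0, -1.8, 3.4]
grip_width: 0.0356
grasp_force: 24.9
clock: 18.25
tool_pos: [0.6091, -0.0241, 0.0872]
tool_rot: [-1.958, 2.456, -0.001]
force: [1.8, 1.5, 5.6]
grip_width: 0.0355
grasp_force: 25.0
clock: 18.5
tool_pos: [0.609, -0.0256, 0.0873]
tool_rot: [-1.957, 2.455, -0.001]
force: [1.2, 3.7, 5.6]
grip_width: 0.0353
grasp_force: 25.0
```

```bash
python3 -m crank '[1,0,0,0.025,0, 1,0,0,0,0, 1,0,0,0,0, 1,0,0,0,0]'
python3 -m crank '[1,-0.0074,-0.0325,0,0, 1,0,0,0,0, 1,0,0,0,0]'
python3 -c "
from rig import bot;s=bot.observe();print(s['tool_pos'],s['tool_rot'],s['force'],s['wrist_torque'])"
```

```text
clock: 18.83
tool_pos: [0.6081, -0.026, 0.0875]
tool_rot: [1.958, -2.457, -0.0]
force: [0.9, 3.0, 4.1]
grip_width: 0.0356
grasp_force: 24.9
clock: 19.08
tool_pos: [0.608, -0.027, 0.0876]
tool_rot: [-1.958, 2.456, 0.0]
force: [0.3, 4.1, 3.4]
grip_width: 0.0359
grasp_force: 25.0
[ 0.60804322 -0.02697548  0.08757898] [-1.95782828e+00  2.45645617e+00  7.97307816e-05] [0.32800142 4.08532947 3.44608188] [ 1.68124966 -0.37292208 -0.01035217]
```

```bash
for k in 1; do :; done
python3 -m crank '[1,-0.0074,-0.0325,0,0, 1,0,0,0,0, 1,0,0,0,0]' | sed -n '2p;4p'
python3 -m crank '[1,-0.0074,-0.0325,0,0, 1,0,0,0,0, 1,0,0,0,0]' | sed -n '2p;4p'
python3 -m crank '[1,-0.0074,-0.0325,0,0, 1,0,0,0,0, 1,0,0,0,0]' | sed -n '2p;4p'
```

```text
tool_pos: [0.6079, -0.0279, 0.0876]
force: [1.3, 5.4, 3.4]
tool_pos: [0.6078, -0.0288, 0.0876]
force: [2.0, 5.3, 3.2]
tool_pos: [0.6077, -0.0295, 0.0877]
force: [1.9, 6.3, 2.3]
```

```bash
python3 -m crank '[1,-0.0074,-0.0325,0,0, 1,0,0,0,0, 1,0,0,0,0]' | sed -n '2p;4p'
python3 -m crank '[1,-0.0074,-0.0325,0,0, 1,0,0,0,0, 1,0,0,0,0]' | sed -n '2p;4p'
```

```text
tool_pos: [0.6077, -0.0303, 0.0876]
force: [1.8, 7.8, 2.9]
tool_pos: [0.6075, -0.031, 0.0877]
force: [2.1, 10.0, 2.3]
```

```bash
python3 -m crank '[0,0,0,0,0, 0,0,0,0,0, 0,0,0,0,0, 0,0,0,0,0, 0,0,0,0.5,0, 0,0,0,0.5,0, 1,0.137,0.6,0,0, 1,0.137,0.6,0,0, 1,0,0,0,0, 1,0,0,0,0, 1,0,0,0,0]'
python3 - <<'E'
from m import *
s=bot.observe(); print(s["tool_pos"],loc(s["tool_pos"][None]),s["force"])
c=bot.calibration("wrist"); im=bot.snapshot("wrist"); cv2.imwrite("pics/w6.png",im); pickle.dump(c,open("c6.pkl","wb"))
cv2.imwrite("pics/w6b.png",cv2.resize(im,(800,600),interpolation=cv2.INTER_CUBIC))
E
```

```text
clock: 21.25
tool_pos: [0.6145, 0.0035, 0.1172]
tool_rot: [1.957, -2.456, -0.001]
force: [-0.1, 0.8, -0.8]
grip_width: 0.0482
grasp_force: 0.0
packer [[103.20524316219621, -25.110073316035262], [103.2520530344471, 24.7508561480809], [3.9123621634255206, -24.659081901230525], [3.919784202440496, 25.23872730311918]]
tile [[1.2249572091638434, -100.42403547659471], [122.90534335268744, -100.87298726199607], [1.2545644256788722, 98.62305087759779], [123.11784974065499, 99.14461682259774]]
packer [[102.75448633778016, -24.91002551262124], [102.80091165629754, 24.54128508993839], [4.277318910989058, -24.462739094732637], [4.284679976267612, 25.025148272617116]]
tile [[1.589999619206241, -99.65179027764293], [122.32755461243464, -100.09726339452858], [1.6193774264722571, 97.85299497661002], [122.53841441093479, 98.37051960784143]]
packer [[102.30372951336412, -24.709977709207106], [102.349770278148, 24.331714031795883], [4.642275658552623, -24.26639628823474], [4.649575750094715, 24.811569242115052]]
tile [[1.9550420292486352, -98.87954507869112], [121.74976587218183, -99.32153952706109], [1.9841904272656545, 97.08293907562216], [121.9589790812146, 97.5964223930851]]
foot edge [[ 19.6774  -0.9756]
 [  5.7926 -20.9351]
 [  5.7986  18.1188]]
[0.6145 0.0035 0.1172] [[141.0967  -0.1118]] [-0.0545  0.8212 -0.7538]
```

View pics/w6b.png

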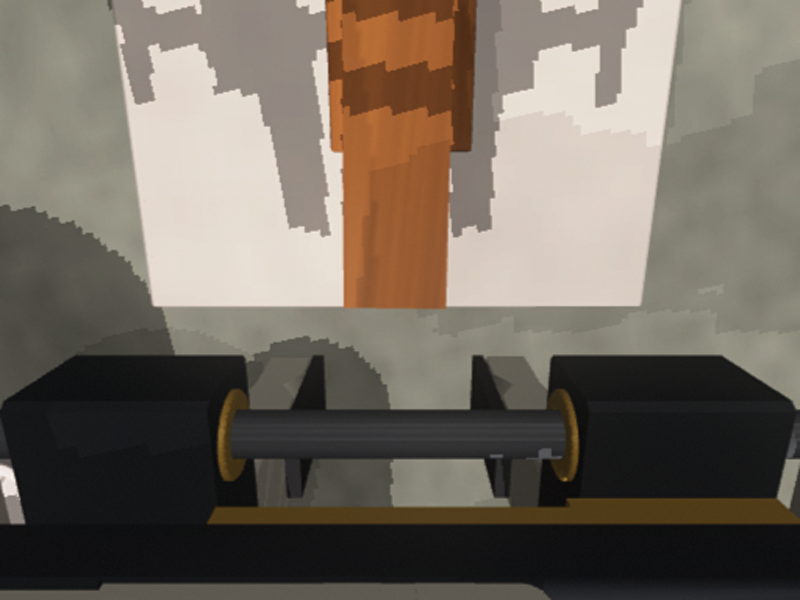

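The wedge sits in line on the packer with its thick end at (343,307)–(447,307). The packer's end is at (331,151)–(472,151), and the wedge stayed in place when released. I'll check positions by number, then close and lower the fingers for the final push.

```bash
python3 - <<'E' | tail -2
from m import *
c=pickle.load(open("c6.pkl","rb"))
print("packer end",loc(w("wrist",o([(331,151),(472,151)]),.0168,c)).tolist())
print("wedge end",loc(w("wrist",o([(343,307),(447,307)]),.0338,c)).tolist())
E
python3 -m crank '[1,0,0,0,0, 1,0,0,0,0, 1,0,0,0,0, 1,0,0,0,0, 1,0,0,-0.4,0, 1,0,0,-0.4,0, 1,0,0,-0.25,0, 1,0,0,0,0, 1,0,0,0,0]'
```

```text
packer end [[68.74183576323763, -24.689926364798], [68.83408094349164, 25.28617142210235]]
wedge end [[121.35106448917057, -20.368979620436633], [121.43964357796332, 16.111832503319157]]
clock: 22.05
tool_pos: [0.6145, 0.0038, 0.0849]
tool_rot: [1.957, -2.455, -0.001]
force: [-0.0, 0.5, -0.0]
grip_width: 0.0
grasp_force: 0.0
```

```bash
python3 -m crank '[1,-0.0222,-0.0975,0,0, 1,-0.0222,-0.0975,0,0, 1,-0.0222,-0.0975,0,0, 1,0,0,0,0, 1,0,0,0,0]' | sed -n '2p;4p'
python3 -m crank '[1,-0.0074,-0.0325,0,0, 1,0,0,0,0, 1,0,0,0,0]' | sed -n '2p;4p'
python3 -m crank '[1,-0.0074,-0.0325,0,0, 1,0,0,0,0, 1,0,0,0,0]' | sed -n '2p;4p'
python3 -m crank '[1,-0.0074,-0.0325,0,0, 1,0,0,0,0, 1,0,0,0,0]' | sed -n '2p;4p'
```

```text
tool_pos: [0.6131, -0.0051, 0.0864]
force: [-0.2, 0.3, 0.4]
tool_pos: [0.6131, -0.0055, 0.0863]
force: [0.6, 2.4, 0.6]
tool_pos: [0.6132, -0.0058, 0.0864]
force: [-0.7, 5.7, 1.4]
tool_pos: [0.6134, -0.0062, 0.0864]
force: [0.2, 7.9, 0.9]
```

```bash
python3 -m crank '[1,-0.005,-0.022,0,0, 1,0,0,0,0, 1,0,0,0,0]' | sed -n '2p;4p'
python3 -m crank '[1,-0.005,-0.022,0,0, 1,0,0,0,0, 1,0,0,0,0]' | sed -n '2p;4p'
```

```text
tool_pos: [0.6135, -0.0065, 0.0864]
force: [0.2, 10.7, 0.5]
tool_pos: [0.6136, -0.0069, 0.0865]
force: [1.1, 11.1, 0.0]
```

```bash
python3 -m crank '[1,-0.005,-0.022,0,0, 1,0,0,0,0, 1,0,0,0,0]' | sed -n '2p;4p'
python3 -m crank '[1,0,0,0,0]' | sed -n '2p;4p'
```

```text
tool_pos: [0.6136, -0.0073, 0.0865]
force: [1.7, 12.7, -0.0]
tool_pos: [0.6136, -0.0073, 0.0865]
force: [1.6, 12.7, 0.1]
```

```bash
python3 -m crank '[1,0.02,0.1,0,0, 1,0.1,0.4,0,0, 1,0.1,0.45,0.3,0, 1,0,0,0.7,0, 1,0,0,0.4,0, 1,0,0,0,0, 1,0,0,0,0]'
python3 - <<'E' | tail -12
from m import *
s=bot.observe(); print(s["tool_pos"],s["force"])
c=bot.calibration("wrist"); im=bot.snapshot("wrist"); cv2.imwrite("pics/w7.png",im)
hsv=cv2.cvtColor(im,cv2.COLOR_BGR2HSV); m=((hsv[...,0]<20)&(hsv[...,1]>95)&(hsv[...,2]>40)).astype(np.uint8)
k,lab,st,ce=cv2.connectedComponentsWithStats(m)
i=[j for j in range(1,k) if st[j,4]>3000 and st[j,1]<200][0]; mm=lab==i
W=[(r,np.flatnonzero(mm[r])) for r in range(mm.shape[0]) if mm[r].any()]
wid=np.array([q[-1]-q[0]+1 for _,q in W]); print([(W[n][0],W[n][1][0],W[n][1][-1]) for n in range(0,len(W),12)])
j=[n for n in range(1,len(wid)) if wid[n]<wid[n-1]-8]; print("step rows",[W[n][0] for n in j],"last",W[-1][0])
r=W[j[0]-1]; print("packer end",loc(w("wrist",[(r[1][0],r[0]+.5),(r[1][-1],r[0]+.5)],.0168,c)).tolist())
r=W[-3]; print("wedge end",loc(w("wrist",[(r[1][0],r[0]+2.5),(r[1][-1],r[0]+2.5)],.0338,c)).tolist())
r=W[j[0]+4]; print("wedge mid",loc(w("wrist",[(r[1][0],r[0]+.5),(r[1][-1],r[0]+.5)],.0275,c)).tolist())
E
```

```text
clock: 24.63
tool_pos: [0.6191, 0.0193, 0.1293]
tool_rot: [-1.957, 2.455, -0.001]
force: [0.0, 0.3, -0.9]
grip_width: 0.0009
grasp_force: 0.0
tile [[1.589999619206241, -99.65179027764293], [122.32755461243464, -100.09726339452858], [1.6193774264722571, 97.85299497661002], [122.53841441093479, 98.37051960784143]]
packer [[102.30372951336412, -24.709977709207106], [102.349770278148, 24.331714031795883], [4.642275658552623, -24.26639628823474], [4.649575750094715, 24.811569242115052]]
tile [[1.9550420292486352, -98.87954507869112], [121.74976587218183, -99.32153952706109], [1.9841904272656545, 97.08293907562216], [121.9589790812146, 97.5964223930851]]
foot edge [[ 19.6774  -0.9756]
 [  5.7926 -20.9351]
 [  5.7986  18.1188]]
[0.6191 0.0193 0.1293] [ 0.0424  0.2703 -0.8825]
[(0, np.int64(214), np.int64(304)), (12, np.int64(214), np.int64(302)), (24, np.int64(214), np.int64(302)), (36, np.int64(215), np.int64(302)), (48, np.int64(215), np.int64(301)), (60, np.int64(216), np.int64(301)), (72, np.int64(222), np.int64(286)), (84, np.int64(222), np.int64(286)), (96, np.int64(222), np.int64(285)), (108, np.int64(222), np.int64(285)), (120, np.int64(222), np.int64(285)), (132, np.int64(222), np.int64(284)), (144, np.int64(222), np.int64(284)), (156, np.int64(222), np.int64(284))]
step rows [68, 160] last 160
packer end [[69.37037880586843, -23.19598597761045], [69.4481514277879, 22.820750528201792]]
wedge end [[120.36521466878183, -20.741982595310734], [120.41515125332803, 14.503879532260036]]
wedge mid [[72.72031544497675, -19.987970928737578], [72.77903539981274, 15.039281119532495]]
```

```bash
python3 -m crank '[1,0.1,0.4,0.8,0, 1,0.1,0.4,0.8,0, 1,0,0,0.8,0, 1,0,0,0,0, 1,0,0,0,0]' | head -2
python3 - <<'E'
from rig import bot
print(bot.finish_job())
E
```

```text
clock: 25.1
tool_pos: [0.6249, 0.043, 0.2009]
the job is handed in; nothing more can be done
None
```

I handed the job in at about 25 s: the packer is flat and within about 1 mm of centre under the hanging foot, and the wedge is in on top of it, about 2 mm off to one side, pushed home at about 12.7 N; I didn't press-test the mitad for rocking or re-check it and the bystanders afterwards.

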